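Clamp the tube rack on the mixer

TASK

Get the black tube rack ready for mixing: push it along its bay on the mixer platform until it is fully home against the end stop, and then push the clamp's hand lever over and down until it snaps past its dead point and stays locked, with the pad pressing on the rack. Only push with the fingertips: do not lift or tip the rack, do not pull out or tip its tubes, and leave the two dropper bottles, the timer and the marker pen by the centrifuge where they are.

Things in the scene. Friction and masses are not known exactly. Their poses are not given: they have to be found in the camera images.
- mixer: Low tube mixer: white housing, aluminium platform 190 (x) by 257 (y) mm, fixed. Origin: centre of its underside on the worktop, z up. Platform top at z = 45 mm. On its right the rack bay, open to -x: two rails 14 mm high along x, 135 mm apart inside, centred on y = -50. On its left the toggle clamp's bracket, x = 4 to 56, y = 42 to 108 mm, up to z = 108 mm.
- bay_stop (a point): Middle of the face of the bay's end stop, 20 mm high wall across the bay's +x end, at x = 75.7, y = -50, z = 55 mm of the mixer; the rack's foot must come to rest against it (rack origin then at x = 30, y = -50, z = 45 mm of the mixer).
- tube_block: Black tube rack, loose in the bay. Origin: centre of underside, axes as the mixer's. Foot 92 (x) by 131 (y) mm, 8 mm high; above it 84 by 124 mm, top at 36 mm. A fixed amber-capped tube, 17 mm across, stands at x 15, y -22 mm, up to 102 mm. Starts 25 to 60 mm short of the stop; slides to +x of the mixer with 1 to 4 N. Push above the foot: a tip riding on its edge can jam it.
- loose_tube: Amber-capped tube, 17 mm across, 91 mm long, standing loose in a hole of the rack at x 31.5, y -22.5 mm of the rack; origin at its lower end. It rides along with the rack.
- clamp_lever (a joint): Clamp's hand lever, rad. 0 = open, sprung against its stop, 70 degrees above level, leaning to +y of the mixer. Turns about the mixer's x axis at lever_pivot, tip going to +y and down. Dead point 1.03: beyond it snaps to 1.25 (level, pointing to +y) and stays; let go before, it springs back. Push at 105 mm from the pivot: up to 9 N near 0.4, none at the dead point.
- lever_pivot (a point): Axis of the hand lever, fixed on the mixer at x = 30, y = 85, z = 100 mm of the mixer. Axes parallel to the mixer's.
- lever_tip (a point): Free end of the hand lever, on its centre line 130 mm from the pivot, moving with it. The black rubber grip covers the lever from 45 to 130 mm from the pivot and is 26 mm wide (along x) and 14 mm thick. Push on its face towards the rack, which becomes its upper face.
- clamp_pad: Sprung rubber pad, 24 mm across, on the clamp's hold-down arm; origin on the arm, 65 mm from its axis (x = 30, y = 55, z = 100 mm of the mixer). Open, the arm slants up 57 degrees towards -y, its end near y = 10, z = 170 mm. As the lever closes it swings down level and the pad presses on the rack's top near x = 30, y = -10 mm with 2 to 3 N.
- dropper_a: Dropper bottle with a red cap, 25 mm across, 58 mm high, standing on the mixer's platform near its front left corner (x about -65, y about 85 mm of the mixer). Origin at the centre of its underside. To be left alone.
- dropper_b: Dropper bottle with a blue cap, 25 mm across, 58 mm high, on the worktop behind the lever (x about 130, y about 170 mm of the mixer). Origin at the centre of its underside. To be left alone.
- timer: Small white timer, 64 x 64 x 19 mm, on the worktop. Origin at the centre of its underside. To be left alone.
- marker: Marker pen, 136 mm long, 15 mm thick, lying on the worktop in front of the centrifuge. Origin under its middle. To be left alone.

How it is judged:
By the outcome, as a careful person would: the job done as asked, in the order asked, and still so for the second after the job is handed in, with the robot touching nothing.
It also fails if it takes over 48 s, if anything falls off the work surface, if the arm or the gripper's body presses on something with over 40 N, if the wrist force passes 120 N, or if a joint passes its speed limit or range.

ROBOT

A 7-joint arm with a two-finger parallel gripper is mounted at the origin on a cart in front of the work surface, level with it; the furniture and walls round the work are solid. World frame = base frame: x ahead of the robot, y to its left, z up, the work surface at z = 0. Lengths are in m, angles in rad, forces in N, time in s.
With the tool pointing down it reaches from about 0.425 to 0.925 m from the base axis. Payload 6.8 kg.
Tool frame: the origin (TCP) lies at the very end of the fingers, on their centre line; the grasp point (between the pads) lies 19 mm behind it; z points along the fingers, y is the line along which they close (so a half turn about z gives the same grasp; the last joint's range is limited). The gripper opens to 85 mm and grips with 20 to 120 N. Pads are 22 mm wide; open, the fingers measure 114 mm over their backs; the gripper's body (76 mm by 85 mm) begins 54 mm behind the grasp point. The pads swing forward as they close: fully open they stand 13 mm farther back than shut.
Start: joints at [1.037, 0.477, 0.022, 1.555, -0.011, 1.109, -0.083], TCP at [0.279, -0.615, 0.231] pointing down, gripper open.
Joint ranges: [-2.96, 2.96], [-0.34, 2.1], [-1.41, 1.46], [0.24, 2.44], [-1.37, 4.51], [0.17, 1.92], [-2.96, 2.96]. Speed limits (rad/s): [2.39, 2.39, 3.14, 3.14, 3.14, 3.14, 3.14].

INTERFACE

Orientations are given as a unit quaternion [w, x, y, z].
In Python, from station import bot gives the robot as it stands. The module is installed in compiled form; this text tells all that it offers.
- The arm moves only by the shell command python3 -m jog 'ROWS' [OPENING] [FORCE]. ROWS is JSON, a list of rows, each a list of 4 numbers: the shift along the tool's x, y, z in cm, then the turn about the tool's z in rad. In form: [[x, y, z, spin], ...]. A call has 1 to 20 rows; each row is the pose to reach, as a shift and turn from the pose commanded when the call began, along the tool's axes at that moment; what a row does not reach only later rows make up. A row lasts 1/12 s, in which the tool goes at most 41.7 mm and 7.16 degrees, less where a joint would pass 70% of its speed; a pose out of reach is approached as far as the arm can. A call with a gripper value outside its range is refused whole. OPENING is the closure, from -1 (fully open) to 1 (shut), set as the call begins (- or left out, the last holds). The fingers move at their own pace and stop on an object; FORCE is the grip in N (left out, the last holds). Time passes only in rows, so rows that repeat a pose let the fingers close. It gives the time, the measured TCP pose, the force, the opening and the grip force at its end, in the units of the state.
- bot.get_obs(): the state, without advancing time (a new reading comes with each control period).
- bot.read_camera(name): name is "scene" or "top"; returns a dict with "pixels" (420x560x3 uint8, red, green, blue), "depth" (420x560 float32, m along the optical axis (not along the pixel's ray), 0 where there is no reading), "fovy" (degrees; the focal length in pixels is half the picture's height over the tangent of half this angle, whatever the lens; pixels are square), "cx", "cy" (the principal point, pixels), "pose" (4x4, takes a point from camera to world coordinates). Camera axes: x right, y down, z forward; pixel columns grow to the right and rows downward; lengths in m; the calibration is good to about 2 mm. A picture is of the moment at which its call begins.
- bot.hand_in(): hands the job in; it is judged then, once.
The state is a dict: "t": time; "q": joint angles; "joint_vel": joint speeds; "joint_torque": joint torques, N m; "eef_pos": TCP position; "tool_rot": TCP orientation; "contact_force": force on the tool from outside, world axes, zero at the start; "torque": the same for the moment, N m; "gripper_width": opening from 0.0 (shut) to 1.0 (fully open); "grasp_force": force on a finger pad.
Only numpy, scipy, OpenCV 4.12 (cv2) and the standard library are available. Lean on these libraries where they do the work, as an engineer would, in place of code of your own. Each camera call takes 0.05 s, during which the arm holds its last target. There are 200 camera calls.

## Working session

There is one attempt and no reset: what is moved stays moved. The work goes in short steps, Python scripts to look and compute and a shell command to move; the robot and the scene stay as the last step left them, time stands still between calls to the robot, and variables do not carry over. Pictures are saved under pics/ and viewed, at most 10 in all, crops included, and the job is handed in when it is done.

```bash
mkdir -p pics
cat > h.py <<'E'
import numpy as np,cv2
from station import bot
def shot(n):
    c=bot.read_camera(n); np.savez(f'{n}.npz',**c); return c
def pts(c):
    d=np.asarray(c['depth']);f=d.shape[0]/2/np.tan(np.radians(float(c['fovy']))/2)
    v,u=np.mgrid[:d.shape[0],:d.shape[1]]
    P=np.stack([(u-c['cx'])/f*d,(v-c['cy'])/f*d,d,np.ones_like(d)],-1)@np.asarray(c['pose']).T
    return P[...,:3]
def save(c,name): cv2.imwrite('pics/'+name,c['pixels'][...,::-1])
E
python3 - <<'E'
from h import *
a=shot('scene');b=shot('top')
save(a,'s0.png');save(b,'t0.png')
for c in(a,b):print(c['fovy'],c['cx'],c['cy'],np.round(c['pose'],3).tolist())
o=bot.get_obs();print(o['t'],o['eef_pos'],o['tool_rot'],o['contact_force'],o['gripper_width'])
E
```

```text
43.98267508243874 280.3039300239218 214.88871132656917 [[0.854, -0.274, 0.442, -0.152], [-0.52, -0.445, 0.729, -0.978], [-0.003, -0.852, -0.523, 0.89], [0.0, 0.0, 0.0, 1.0]]
46.578173851217116 278.1430129011305 218.3528834827365 [[-0.003, -0.992, 0.129, 0.292], [-1.0, 0.003, 0.006, 0.043], [-0.006, -0.129, -0.992, 1.529], [0.0, 0.0, 0.0, 1.0]]
0.1 [ 0.27857569 -0.61424586  0.23042972] [-7.88917158e-04  9.77418067e-01  2.11313155e-01 -2.22932781e-04] [-0.59048566  0.50080443  0.01464126] 0.998787852165063
```

View pics/s0.png

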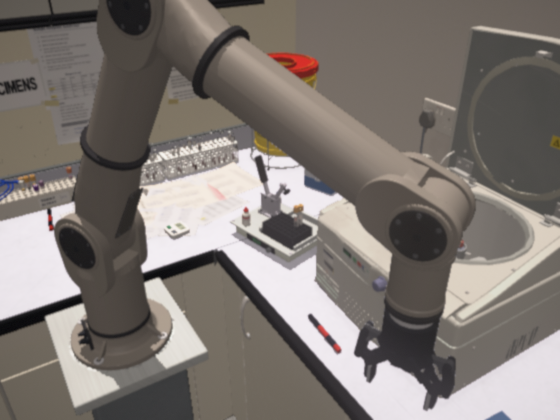

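View pics/t0.png

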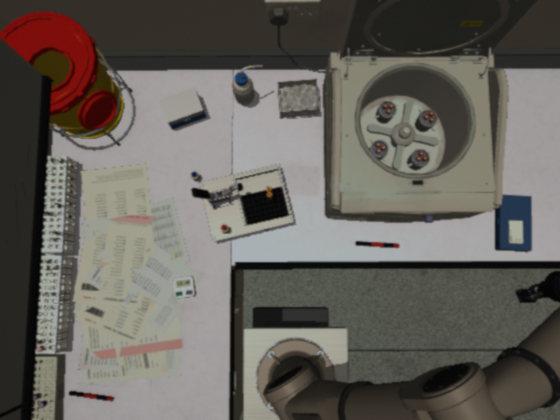

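The top view shows the mixer at about (250,204), the rack at (265,205), the lever grip at (202,193), dropper A at (226,229) and dropper B at (196,176). I'll measure the mixer pose from an enlarged crop.

Run:
```python
from h import *
c=dict(np.load('top.npz'));P=pts(c)
im=c['pixels'][155:250,180:305,::-1];cv2.imwrite('pics/t1.png',cv2.resize(im,None,fx=6.2,fy=6.2,interpolation=cv2.INTER_CUBIC))
Q=P[155:250,180:305].reshape(-1,3);col=c['pixels'][155:250,180:305].reshape(-1,3).astype(int)
m=(Q[:,2]>.036)&(Q[:,2]<.2)
print('hist',np.histogram(Q[m,2],bins=np.arange(.03,.2,.01)))
mm=((P[...,2]>.036)&(P[...,2]<.2)); k=np.zeros_like(mm);k[155:250,208:305]=1
S=P[mm&k]
r=cv2.minAreaRect((S[:,:2]*1000).astype(np.float32));print(r,cv2.boxPoints(r))
for (u,v) in [(226,229),(196,176),(265,205),(269,189),(202,193),(195,192),(185,287),(377,244)]:print((u,v),np.round(P[v,u],4))
```

```text
hist (array([ 185, 2644,  966,  242,  267,  359,   49,   80,   34,   23,   25,
         70,   44,   52,   25,   17]), array([0.03, 0.04, 0.05, 0.06, 0.07, 0.08, 0.09, 0.1 , 0.11, 0.12, 0.13,
       0.14, 0.15, 0.16, 0.17, 0.18, 0.19]))
((536.1138916015625, 149.48794555664062), (191.321044921875, 257.1572265625), 13.340091705322266) [[413.3675    252.52539  ]
 [472.70157     2.3068695]
 [658.8603     46.4505   ]
 [599.52625   296.669    ]]
(226, 229) [0.4468 0.206  0.0938]
(196, 176) [0.6205 0.3087 0.0336]
(265, 205) [0.5249 0.092  0.052 ]
(269, 189) [0.5578 0.0776 0.1399]
(202, 193) [0.5381 0.2637 0.1873]
(195, 192) [0.5344 0.277  0.2228]
(185, 287) [0.2764 0.3388 0.0168]
(377, 244) [ 0.407  -0.2547  0.0145]
```

View pics/t1.png

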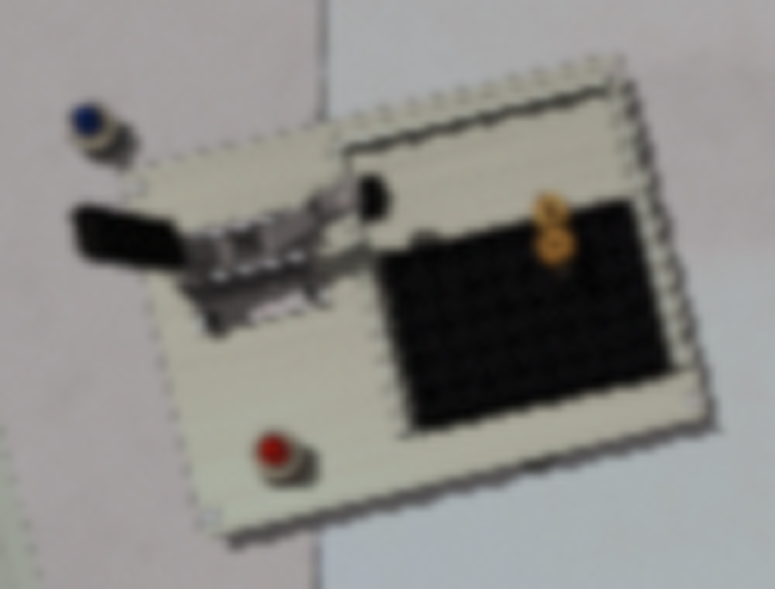

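```bash
cat >> h.py <<'E'
from scipy.spatial.transform import Rotation as Ro
YAW=np.radians(13.34);C=np.array([.5361,.1495,0])
M=Ro.from_euler('z',YAW).as_matrix()
def mix(p): return (np.asarray(p)-C)@M*1000
def wor(p): return M@(np.asarray(p)/1000)+C
def go(pm):   # mixer target in mm -> shift in cm in tool axes, spin to align tool x with mixer x
    o=bot.get_obs();q=o['tool_rot'];R=Ro.from_quat(q,scalar_first=True)
    w=wor(pm);X=R.as_matrix()[:,0];s=np.arctan2(X[1],X[0])-YAW
    print('t',round(o['t'],2),'now',np.round(mix(o['eef_pos']),1),'F',np.round(o['contact_force'],1),'grip',round(o['gripper_width'],2))
    print(' target',np.round(w,3),'shift',np.round(R.inv().apply(w-o['eef_pos'])*100,2),'spin',round(s,3))
E
python3 - <<'E'
from h import *
for n in('top','scene'):
    c=dict(np.load(n+'.npz'));P=pts(c);Q=(P.reshape(-1,3)-C)@M*1000;col=c['pixels'].reshape(-1,3).astype(int)
    print(n)
    pl=(abs(Q[:,2]-45)<6)&(abs(Q[:,0])<110)&(abs(Q[:,1])<140)
    print('plat z',np.median(Q[pl,2]),np.percentile(Q[pl,:2],[.5,99.5],axis=0))
    S=Q[(abs(Q[:,2]-81)<8)&(abs(Q[:,0])<110)&(Q[:,1]<25)&(Q[:,1]>-130)&(col.max(1)<60)]
    print('rack',len(S),np.median(S[:,2]),np.percentile(S[:,:2],[1,5,50,95,99],axis=0).round(1).tolist())
    for name,t in dict(red=(col[:,0]>col[:,1]+60)&(abs(col[:,1]-col[:,2])<40),amber=(col[:,0]>col[:,2]+70)&(col[:,1]>col[:,2]+25)).items():
        S=Q[t&(abs(Q[:,0])<110)&(abs(Q[:,1])<140)&(Q[:,2]>60)]; 
        if len(S):print(name,len(S),S.mean(0).round(1),S.min(0).round(1),S.max(0).round(1))
    S=Q[(abs(Q[:,0]-30)<40)&(Q[:,1]>95)&(Q[:,1]<150)&(Q[:,2]>130)&(Q[:,2]<240)];print('lever',len(S),S.min(0).round(),S.max(0).round())
c=dict(np.load('top.npz'));P=pts(c)[60:240,318:520].reshape(-1,3);S=P[(P[:,2]>.08)];print('cent',np.percentile(S,[.5,99.5],axis=0).round(3))
go([-100,-52,200])
E
```

```text
top
plat z 45.26433672861329 [[ -95.01918868 -127.57348325]
 [  93.87193161  127.65167276]]
rack 526 80.6776781573497 [[-68.2, -112.8], [-66.9, -110.4], [-32.3, -47.4], [12.7, 8.2], [14.6, 10.3]]
red 12 [-67.7  81.4  99.7] [-73.1  76.5  95.8] [-62.6  86.1 104.1]
amber 24 [ -7.  -71.7 146.1] [-16.7 -77.7 140.7] [ 10.4 -65.9 151.4]
lever 157 [ 15.  95. 132.] [ 41. 133. 226.]
scene
plat z 45.753666176848554 [[ -99.82048875 -128.63363294]
 [  90.12103134  126.8818614 ]]
rack 75 75.62397911414541 [[-73.0, -115.2], [-72.4, -114.2], [-54.1, -89.3], [-8.1, -12.0], [-2.1, -0.9]]
red 13 [-72.8  78.2  96. ] [-77.2  71.9  91.1] [-65.9  84.  102. ]
amber 18 [ -6.7 -74.5 144.6] [-19.1 -80.  138.5] [  8.6 -69.6 147.8]
lever 234 [ 11.  95. 131.] [ 42. 136. 225.]
cent [[ 0.292 -0.546  0.084]
 [ 0.898  0.043  1.529]]
t 0.1 now [-426.8 -683.7  230.4] F [-0.6  0.5  0. ] grip 1.0
 target [0.451 0.076 0.2  ] shift [ 44.19 -55.73   3.13] spin 0.193
```

Run:
```python
from h import *
for n in('top','scene'):
    c=dict(np.load(n+'.npz'));P=pts(c).reshape(-1,3);ok=c['depth'].reshape(-1)>0.3
    S=P[ok&(P[:,2]>.06)&(P[:,2]<.45)&(P[:,1]>-.5)&(P[:,1]<-.02)&(P[:,0]>.38)&(P[:,0]<.8)]
    for y in np.arange(-.5,-.02,.06):
        T=S[abs(S[:,1]-y)<.03]
        if len(T)>20:print(n,round(y,2),len(T),np.percentile(T[:,0],1).round(3),'top z',np.percentile(T[:,2],95).round(3))
q=Ro.from_quat(bot.get_obs()['tool_rot'],scalar_first=True)
for w in [(.33,-.4,.25),(.39,-.2,.25),(.41,-.1,.25),(.451,.076,.25)]:
    print(w,np.round(q.inv().apply(np.array(w)-bot.get_obs()['eef_pos'])*100,1))
```

```text
top -0.5 1716 0.481 top z 0.249
top -0.44 2526 0.478 top z 0.249
top -0.38 1933 0.457 top z 0.248
top -0.32 1900 0.471 top z 0.249
top -0.26 1786 0.474 top z 0.249
top -0.2 1761 0.477 top z 0.25
top -0.14 2598 0.477 top z 0.271
top -0.08 1667 0.488 top z 0.308
scene -0.5 1297 0.51 top z 0.25
scene -0.44 638 0.549 top z 0.25
scene -0.38 561 0.449 top z 0.232
scene -0.32 1498 0.468 top z 0.241
scene -0.26 1384 0.471 top z 0.243
scene -0.2 1296 0.474 top z 0.245
scene -0.14 1224 0.473 top z 0.247
scene -0.08 213 0.484 top z 0.25
(0.33, -0.4, 0.25) [ 13.5 -17.4  -1.9]
(0.39, -0.2, 0.25) [ 27.3 -33.1  -1.9]
(0.41, -0.1, 0.25) [ 33.2 -41.4  -1.9]
(0.451, 0.076, 0.25) [ 44.2 -55.7  -1.9]
```

```bash
python3 -m jog '[[0,0,-7,0],[0,0,-7,0],[8,-10,-7,0.1],[27.3,-33.1,-7,0.193],[27.3,-33.1,-7,0.193],[27.3,-33.1,-7,0.193],[27.3,-33.1,-7,0.193],[27.3,-33.1,-7,0.193],[27.3,-33.1,-7,0.193],[27.3,-33.1,-7,0.193],[27.3,-33.1,-7,0.193],[27.3,-33.1,-7,0.193],[27.3,-33.1,-7,0.193]]' 0; python3 -c "
from h import *
go([-105,-52,290]);go([-105,-52,65])"
```

```text
t: 1.18
eef_pos: [0.392, -0.1942, 0.3013]
tool_rot: [-0.001, 0.993, 0.12, 0.0]
contact_force: [-0.1, 0.8, -0.3]
gripper_width: 0.503
grasp_force: 0.0
t 1.18 now [-219.5 -301.2  301.3] F [-0.1  0.8 -0.3] grip 0.5
 target [0.446 0.075 0.29 ] shift [ 11.64 -24.83   1.17] spin 0.008
t 1.18 now [-219.5 -301.2  301.3] F [-0.1  0.8 -0.3] grip 0.5
 target [0.446 0.075 0.065] shift [ 11.63 -24.8   23.67] spin 0.008
```

```bash
python3 -m jog '[[11.6,-24.8,1.2,0.008],[11.6,-24.8,1.2,0.008],[11.6,-24.8,1.2,0.008],[11.6,-24.8,1.2,0.008],[11.6,-24.8,1.2,0.008],[11.6,-24.8,1.2,0.008],[11.6,-24.8,1.2,0.008],[11.6,-24.8,1.2,0.008],[11.6,-24.8,1.2,0.008],[11.6,-24.8,12,0.008],[11.6,-24.8,20,0.008],[11.6,-24.8,20,0.008],[11.6,-24.8,20,0.008],[11.6,-24.8,20,0.008],[11.6,-24.8,20,0.008]]' 0
python3 - <<'E'
from h import *
go([-105,-52,63])
c=shot('top');cv2.imwrite('pics/t2.png',cv2.resize(c['pixels'][155:250,180:305,::-1],None,fx=5,fy=5,interpolation=cv2.INTER_CUBIC))
c=shot('scene');cv2.imwrite('pics/s2.png',cv2.resize(c['pixels'][120:280,200:350,::-1],None,fx=3.7,fy=3.7,interpolation=cv2.INTER_CUBIC))
cv2.imwrite('pics/both2.png',np.hstack([cv2.resize(cv2.imread('pics/s2.png'),(400,430)),cv2.resize(cv2.imread('pics/t2.png'),(400,430))]))
E
```

```text
t: 2.43
eef_pos: [0.4426, 0.0647, 0.097]
tool_rot: [0.001, 0.994, 0.111, -0.005]
contact_force: [-0.4, -0.7, -0.7]
gripper_width: 0.502
grasp_force: 0.0
t 2.43 now [-110.6  -61.    97. ] F [-0.4 -0.7 -0.7] grip 0.5
 target [0.446 0.075 0.063] shift [ 0.58 -0.9   3.4 ] spin -0.01
```

View pics/both2.png

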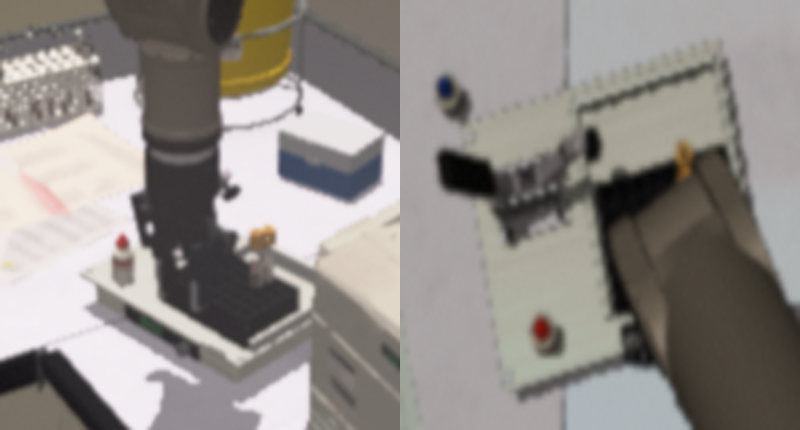

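The left view shows the gripper upright in front of the rack with the tubes still standing. The right view shows the forearm covering the rack's front, and both droppers and the lever are untouched. I'll let it settle before going down.

```bash
python3 -m jog '[[0,0,0,0],[0,0,0,0],[0,0,0,0]]'; python3 -c "
from h import *
go([-105,-52,63])"
```

```text
t: 2.78
eef_pos: [0.4477, 0.0675, 0.103]
tool_rot: [0.0, 0.994, 0.112, 0.002]
contact_force: [1.2, -0.5, 0.8]
gripper_width: 0.5
grasp_force: 0.0
t 2.78 now [-104.9  -59.4  103. ] F [ 1.2 -0.5  0.8] grip 0.5
 target [0.446 0.075 0.063] shift [-0.03 -0.74  4.  ] spin -0.009
```

```bash
python3 -m jog '[[0,-0.7,2,-0.009],[0,-0.7,3.9,-0.009],[0,-0.7,3.9,-0.009],[0,-0.7,3.9,-0.009]]'; python3 -c "
from h import *
go([-90,-52,63])"; python3 -m jog '[[0.5,0,0,0],[1,0,0,0],[1.5,0,0,0],[1.9,0,0,0],[2.2,0,0,0],[2.5,0,0,0],[2.8,0,0,0],[3.1,0,0,0],[3.1,0,0,0],[3.1,0,0,0]]';python3 -c "
from h import *
go([-30,-52,63])"
```

```text
t: 3.12
eef_pos: [0.4447, 0.0743, 0.0627]
tool_rot: [0.0, 0.993, 0.117, -0.0]
contact_force: [1.0, -0.5, 2.0]
gripper_width: 0.498
grasp_force: 0.0
t 3.12 now [-106.3  -52.1   62.7] F [ 1.  -0.5  2. ] grip 0.5
 target [0.461 0.078 0.063] shift [ 1.63 -0.01 -0.03] spin 0.001
t: 3.95
eef_pos: [0.4751, 0.0816, 0.0622]
tool_rot: [-0.0, 0.993, 0.117, 0.0]
contact_force: [-0.9, -0.6, -1.0]
gripper_width: 0.502
grasp_force: 0.2
t 3.95 now [-75.  -52.   62.2] F [-0.9 -0.6 -1. ] grip 0.5
 target [0.519 0.092 0.063] shift [ 4.5   0.   -0.08] spin 0.001
```

```bash
python3 -m jog '[[0.3,0,0,0],[0.6,0,0,0],[0.9,0,0,0],[1.2,0,0,0],[1.5,0,0,0],[1.8,0,0,0],[2.1,0,0,0],[2.4,0,0,0],[2.7,0,0,0],[3,0,0,0],[3.3,0,0,0],[3.6,0,0,0],[3.8,0,0,0],[4,0,0,0],[4,0,0,0]]';python3 -c "
from h import *
go([-23,-52,63])
c=shot('top');S=(pts(c).reshape(-1,3)-C)@M*1000;k=c['pixels'].reshape(-1,3).astype(int)
T=S[(k[:,0]>k[:,2]+70)&(k[:,1]>k[:,2]+25)&(abs(S[:,0])<110)&(abs(S[:,1])<140)&(S[:,2]>60)];print(len(T),T.mean(0))"
```

```text
t: 5.2
eef_pos: [0.5144, 0.091, 0.0624]
tool_rot: [-0.0, 0.993, 0.117, 0.0]
contact_force: [-0.2, -0.8, 0.0]
gripper_width: 0.504
grasp_force: 0.2
t 5.2 now [-34.6 -52.   62.4] F [-0.2 -0.8  0. ] grip 0.5
 target [0.526 0.094 0.063] shift [ 1.16  0.   -0.06] spin 0.001
0 [nan nan nan]<string>:5: RuntimeWarning: Mean of empty slice.
  ret = um.true_divide(
```

```bash
python3 -m jog '[[0.2,0,0,0],[0.4,0,0,0],[0.6,0,0,0],[0.8,0,0,0],[0.8,0,0,0]]'; python3 -m jog '[[0.2,0,0,0],[0.4,0,0,0],[0.4,0,0,0]]'
python3 - <<'E'
from h import *
go([-23,-52,63])
c=shot('scene');cv2.imwrite('pics/s3.png',cv2.resize(c['pixels'][170:270,215:340,::-1],None,fx=6,fy=6,interpolation=cv2.INTER_CUBIC))
E
```

```text
t: 5.67
eef_pos: [0.5224, 0.0928, 0.0624]
tool_rot: [-0.0, 0.993, 0.117, 0.0]
contact_force: [-1.0, -0.0, 1.7]
gripper_width: 0.502
grasp_force: 0.6
t: 5.92
eef_pos: [0.5245, 0.0932, 0.062]
tool_rot: [0.0, 0.993, 0.117, -0.001]
contact_force: [-6.1, -0.6, 4.8]
gripper_width: 0.5
grasp_force: 2.9
t 5.92 now [-24.3 -52.1  62. ] F [-6.1 -0.6  4.8] grip 0.5
 target [0.526 0.094 0.063] shift [ 0.13 -0.01 -0.1 ] spin 0.001
```

View pics/s3.png

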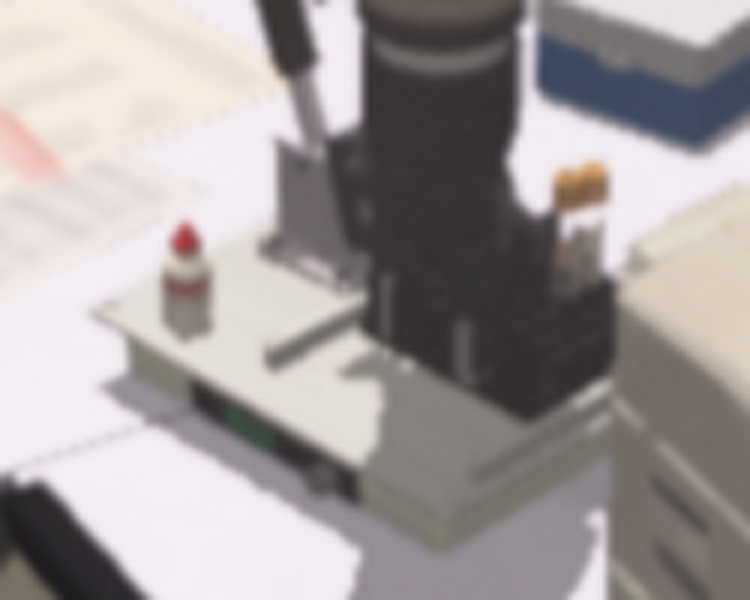

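The rack is at the bay's end with both amber caps upright at crop (580,185), and dropper A is still in place at (187,290). The force rose to 6 N where the stop was expected. One more small push will confirm it, then I'll retreat.

```bash
python3 -m jog '[[0.2,0,0,0],[0.4,0,0,0],[0.4,0,0,0],[0.4,0,0,0]]'; python3 -m jog '[[-1,0,0,0],[-3,0,0,0],[-6,0,0,0],[-6,0,0,0],[-6,0,0,0],[-6,0,-4,0],[-6,0,-8,0],[-6,0,-12,0],[-6,0,-16,0],[-6,0,-20,0],[-6,0,-24,0],[-6,0,-24,0],[-6,0,-24,0],[-6,0,-24,0]]' 1
python3 - <<'E'
from h import *
go([30,92,300])
c=shot('top');Q=(pts(c).reshape(-1,3)-C)@M*1000;col=c['pixels'].reshape(-1,3).astype(int)
S=Q[(abs(Q[:,2]-81)<8)&(abs(Q[:,0])<110)&(Q[:,1]<25)&(Q[:,1]>-130)&(col.max(1)<60)]
print('rack',len(S),np.percentile(S[:,:2],[1,50,99],axis=0).round(1).tolist())
E
```

```text
t: 6.3
eef_pos: [0.5245, 0.0933, 0.0612]
tool_rot: [0.001, 0.993, 0.117, -0.005]
contact_force: [-14.5, -3.5, 9.9]
gripper_width: 0.498
grasp_force: 7.7
t: 7.47
eef_pos: [0.4718, 0.0807, 0.3024]
tool_rot: [-0.0, 0.993, 0.117, 0.001]
contact_force: [-0.1, -0.5, -0.3]
gripper_width: 0.001
grasp_force: 0.0
t 7.47 now [-78.4 -52.1 302.4] F [-0.1 -0.5 -0.3] grip 0.0
 target [0.544 0.246 0.3  ] shift [ 10.85 -14.4    0.26] spin 0.001Traceback (most recent call last):
  File "<stdin>", line 5, in <module>
    return _quantile_unchecked(
        a, q, axis, out, overwrite_input, method, keepdims, weights)
    return _ureduce(a,
                    func=_quantile_ureduce_func,
    ...<5 lines>...
                    overwrite_input=overwrite_input,
                    method=method)
    r = func(a, **kwargs)
    result = _quantile(arr,
                       quantiles=q,
    ...<2 lines>...
                       out=out,
                       weights=wgt)
    slices_having_nans = np.isnan(arr[-1, ...])
                                  ~~~^^^^^^^^^
IndexError: index -1 is out of bounds for axis 0 with size 0
```

```bash
python3 -m jog '[[3,-4,0,0],[6,-8,0,0],[9,-12,0,0],[10.8,-13.7,0,0],[10.8,-13.7,0,0],[10.8,-13.7,0,0],[10.8,-13.7,0,0],[10.8,-13.7,4,0],[10.8,-13.7,8,0],[10.8,-13.7,9.9,0],[10.8,-13.7,9.9,0],[10.8,-13.7,9.9,0],[10.8,-13.7,9.9,0]]'
python3 - <<'E'
from h import *
go([30,100,201])
c=shot('top');Q=(pts(c).reshape(-1,3)-C)@M*1000;col=c['pixels'].reshape(-1,3).astype(int)
S=Q[(abs(Q[:,2]-81)<8)&(abs(Q[:,0])<110)&(Q[:,1]<25)&(Q[:,1]>-130)&(col.max(1)<60)]
print('rack',len(S))
if len(S):print(np.percentile(S[:,:2],[1,50,99],axis=0).round(1).tolist())
a=cv2.resize(c['pixels'][145:255,175:305,::-1],(390,330),interpolation=cv2.INTER_CUBIC)
d=shot('scene');b=cv2.resize(d['pixels'][130:260,205:345,::-1],(390,330),interpolation=cv2.INTER_CUBIC)
cv2.imwrite('pics/b4.png',np.hstack([b,a]))
E
```

```text
t: 8.6
eef_pos: [0.5453, 0.2385, 0.205]
tool_rot: [-0.0, 0.993, 0.116, 0.001]
contact_force: [0.0, -0.5, 0.8]
gripper_width: 0.002
grasp_force: 0.0
t 8.6 now [ 29.5  84.5 205. ] F [ 0.  -0.5  0.8] grip 0.0
 target [0.542 0.254 0.201] shift [ 0.05 -1.55  0.4 ] spin -0.0
rack 404
[[-12.2, -112.6], [30.7, -64.2], [70.0, -3.9]]
```

View pics/b4.png

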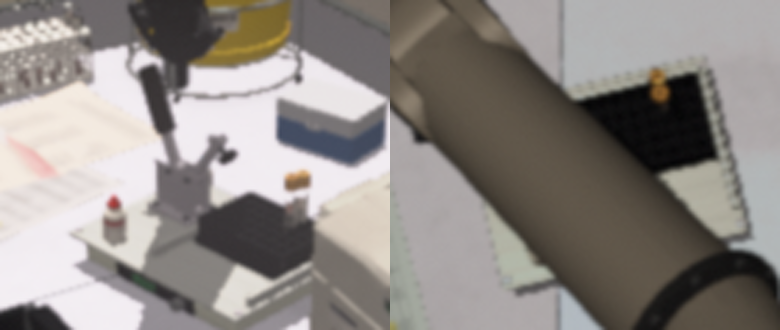

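The left view shows the rack home and the pad up at (228,155), with the lever at (160,105) and the fingertip just behind its upper end. The right view shows the rack's far edge against the end wall at (715,160). The measured span of x is -12 to 70, so the origin is at about 30, and I can start the lever arc.

```bash
python3 -m jog '[[0,-0.8,0.2,0],[0,-1.7,0.4,0],[0,-2.5,0.7,0],[0,-3.4,1.1,0],[0,-4.2,1.5,0],[0,-5,2,0],[0,-5.6,2.6,0],[0,-6.3,3.2,0],[0,-6.3,3.2,0]]'
python3 - <<'E'
from h import *
go([30,177,107])
c=shot('scene');cv2.imwrite('pics/s5.png',cv2.resize(c['pixels'][130:260,205:345,::-1],(600,557),interpolation=cv2.INTER_CUBIC))
E
```

```text
t: 9.45
eef_pos: [0.53, 0.3026, 0.1718]
tool_rot: [-0.0, 0.993, 0.118, 0.001]
contact_force: [1.0, -2.1, 8.1]
gripper_width: -0.001
grasp_force: 3.5
t 9.45 now [ 29.4 150.3 171.8] F [ 1.  -2.1  8.1] grip -0.0
 target [0.524 0.329 0.107] shift [ 0.05 -2.66  6.49] spin 0.003
```

View pics/s5.png

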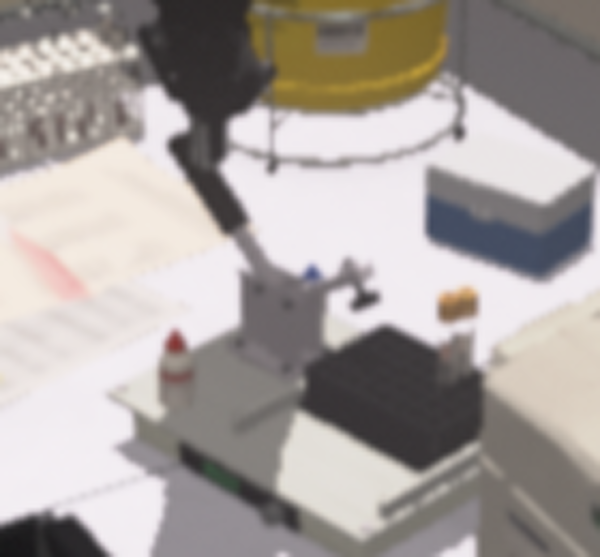

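The fingertip is pressing on the grip at (205,160), the lever is about 40° above level, and the pad arm is coming down at (355,280). I'll continue the arc.

```bash
python3 -m jog '[[0,-0.6,0.7,0],[0,-1.1,1.4,0],[0,-1.6,2.2,0],[0,-2,3,0],[0,-2.3,3.8,0],[0,-2.6,4.6,0],[0,-2.7,5.2,0],[0,-2.8,5.7,0],[0,-2.9,6.2,0],[0,-2.9,6.6,0],[0,-2.9,6.7,0],[0,-2.9,6.7,0]]'; python3 -c "
from h import *
go([30,177,107])"
```

```text
t: 10.5
eef_pos: [0.5227, 0.3283, 0.1049]
tool_rot: [0.0, 0.993, 0.117, -0.0]
contact_force: [-3.1, -2.3, 7.6]
gripper_width: -0.001
grasp_force: 3.6
t 10.5 now [ 28.2 177.  104.9] F [-3.1 -2.3  7.6] grip -0.0
 target [0.524 0.329 0.107] shift [ 0.18  0.   -0.21] spin 0.001
```

```bash
python3 -m jog '[[0,0,-1,0],[0,0,-3,0],[0,0,-7,0],[0,0,-11,0],[0,0,-15,0],[0,0,-19,0],[-3,-3,-19,0],[-6,-6,-19,0],[-9,-9,-19,0],[-9,-9,-19,0],[-9,-9,-19,0],[-9,-9,-19,0]]'
python3 - <<'E'
from h import *
go([30,177,107])
c=shot('top');Q=(pts(c).reshape(-1,3)-C)@M*1000;col=c['pixels'].reshape(-1,3).astype(int)
S=Q[(abs(Q[:,2]-81)<8)&(abs(Q[:,0])<110)&(Q[:,1]<10)&(Q[:,1]>-130)&(col.max(1)<60)]
print('rack',len(S),np.percentile(S[:,:2],[1,50,99],axis=0).round(1).tolist())
a=cv2.resize(c['pixels'][145:255,175:305,::-1],(390,330),interpolation=cv2.INTER_CUBIC)
d=shot('scene');b=cv2.resize(d['pixels'][130:260,205:345,::-1],(390,330),interpolation=cv2.INTER_CUBIC)
cv2.imwrite('pics/b6.png',np.hstack([b,a]))
E
```

```text
t: 11.5
eef_pos: [0.4151, 0.3948, 0.2947]
tool_rot: [0.0, 0.993, 0.117, 0.001]
contact_force: [0.7, -0.5, -0.5]
gripper_width: 0.0
grasp_force: 0.0
t 11.5 now [-61.1 266.6 294.7] F [ 0.7 -0.5 -0.5] grip 0.0
 target [0.524 0.329 0.107] shift [ 9.08  8.96 18.78] spin 0.001
rack 493 [[-12.4, -112.4], [22.3, -51.7], [69.8, 9.2]]
```

View pics/b6.png

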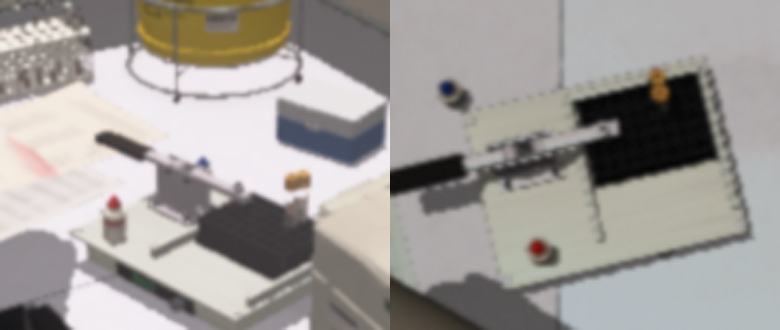

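The lever stays level at (120,143) on the left, with the arm down on the rack at (240,188). The rack is still home with its tubes upright, and both droppers have not moved.

```bash
python3 -m jog '[[0,0,0,0],[0,0,0,0],[0,0,0,0],[0,0,0,0]]' >/dev/null; python3 -c "
from station import bot
print(bot.hand_in())"
```

```text
the job is handed in; nothing more can be done
None
```

The job is handed in: the rack is home against the end stop, and the clamp lever stayed down level after release, with its arm down on the rack. The tubes are upright, both droppers are where they stood, and the robot is clear; I did not re-measure the timer or the marker, but the arm kept well above them.

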